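# Shut and clip the soap tub

### The job

The soap is packed, so close up the white storage tub: push its grey lid over until it is fully shut, then push the blue clip down and in until it lies flat against the tub's front. Do it with the fingertips: pick nothing up, leave the tub standing flat where it is, and do not disturb the other things on the table.

Things in the scene. Friction and masses are not known exactly. Their poses are not given: they have to be found in the camera images.
- tub: White plastic storage tub, 1.2 to 1.9 kg with the soap bars in it, standing loose on the table (a steady push of 6 N does not slide it). Origin: centre of its underside; z up. Local x runs across the tub from the clip side (-x, the front) to the hinge side (+x); local y runs along the hinge. Walls 136 mm in x, 196 mm in y; with rim 146 x 206 mm, 108 mm high. The hinge side points roughly to the robot's left (within about 30 degrees).
- lid (a joint): Angle of the grey lid in rad: 0 = shut flat on the rim, 1.57 = standing upright over the hinge, 1.85 = leaning back against its stop. A stiff hinge: the lid stays where it is left, and needs about 2 N at its free edge to move. The lid is 150 mm from hinge to free edge, 212 mm along the hinge and 8 mm thick, with a 104 x 164 mm panel raised 3.5 mm in the middle of its outer face; shut, its outer face is 118 mm above the table (panel 121.5 mm).
- clip (a joint): Angle of the blue clip in rad, relative to the lid: 0 = folded flat against the tub's front (hanging at a right angle below the shut lid), 1.57 = sticking straight out in the plane of the lid. A stiff hinge: it stays where it is left, and needs about 1 N at its free edge to move.
- lid_hinge (a point): Middle of the lid's hinge line, on the tub: 75.5 mm from the tub's origin along the tub's +x and 110 mm above its underside. The line runs along the tub's y.
- lid_edge (a point): Point on the lid's outer face (its top when shut), midway along, 140 mm from the hinge and 10 mm in from the free edge.
- clip_hinge (a point): Middle of the clip's hinge line, 5 mm beyond the lid's free edge (155.5 mm from the lid's hinge); with the lid shut it lies 80 mm from the tub's origin towards -x and 114 mm above the table.
- clip_edge (a point): Middle of the free edge of the clip. The clip is a blue plastic flap 90 mm wide (along the tub's y), 46 mm from hinge to free edge and 4 mm thick, with a finger lip that stands 8 mm out from its outer face along the free edge.
- jar: Open clear glass jar, 80 mm across, 115 mm tall, beside the tub's far end. Origin: centre of its underside. A bystander.
- jarlid: Green jar lid lying flat, 76 mm across, 14 mm thick. Origin: centre of its underside. A bystander.
- soap: Cream bar of soap, 85 x 55 x 28 mm, lying on the table behind the tub, on its hinge side. Origin: centre of its underside. A bystander.
- spoon: Steel spoon, 180 mm long, lying on the table. Origin: centre of its underside. A bystander.
- mug: White mug, 80 mm across, 95 mm tall. Origin: centre of its underside. A bystander.
- vinegar: Clear glass bottle with a red cap, 68 mm across, 225 mm tall. Origin: centre of its underside. A bystander.
- spray: Pale blue spray bottle with a blue trigger head, 72 mm across, 222 mm tall. Origin: centre of its underside. A bystander.

How it is judged:
On the way, in this order (a step that is already met when the one before it is completed fails the run):
1. the lid is pushed shut, the clip still sticking out (value of joint lid below 0.08 rad and value of joint clip above 0.2 rad), for 0.1 s.
2. the clip is pushed home with the lid fully shut (value of joint lid below 0.05 rad and value of joint clip below 0.15 rad), for 0.2 s.
At the end, for the whole second after the job is handed in: The lid is shut (within 0.05 rad), the clip lies against the tub's front (within 0.15 rad), the tub stands flat and at rest within 50 mm of where it began, and every other thing is within 30 mm of where it was, the jar, mug and bottles upright (all of step 2 and angle between tub's own z axis and vertical below 0.05 rad and height (world z) of tub below 0.01 m and distance of tub from where it was at the start of the episode below 0.05 m and linear speed of tub below 0.02 m/s and distance of each of jar, jarlid, soap, spoon, mug, vinegar, spray from where it was at the start of the episode below 0.03 m and angle between each of jar, mug, vinegar, spray's own z axis and vertical below 0.2 rad); the robot touches nothing.
It fails at once if the tub is lifted or tipped (height (world z) of tub above 0.015 m or angle between tub's own z axis and vertical above 0.15 rad).
It fails at once if the tub is shoved more than 50 mm (distance of tub from where it was at the start of the episode above 0.05 m).
It fails at once if a bystander is moved, lifted or knocked over (distance of any of jar, jarlid, soap, spoon, mug, vinegar, spray from where it was at the start of the episode above 0.03 m).
It also fails if it takes over 48 s, if anything falls off the work surface, if the arm or the gripper's body presses on something with over 40 N, if the wrist force passes 120 N, or if a joint passes its speed limit or range.

### The arm

A 7-joint arm with a two-finger parallel gripper is mounted at the origin on the work surface. World frame = base frame: x ahead of the robot, y to its left, z up, the work surface at z = 0. Lengths are in m, angles in rad, forces in N, time in s.
With the tool pointing down it reaches from about 0.425 to 0.925 m from the base axis. Payload 6.8 kg.
Tool frame: the origin (TCP) lies midway between the tips of the shut fingers; the grasp point (between the pads) lies bot.grip_point_offset behind it (bot.grip_point_offset is the distance from the TCP to the grasp point, in m); z points along the fingers, y is the line along which they close (so a half turn about z gives the same grasp; the last joint's range is limited). The gripper opens to 85 mm and grips with 20 to 120 N. Pads are 22 mm wide; open, the fingers measure 114 mm over their backs; the gripper's body (76 mm by 85 mm) begins 54 mm behind the grasp point. The pads swing forward as they close: fully open they stand 13 mm farther back than shut.
Start: joints at [-1.215, 0.477, 0.022, 1.555, -0.011, 1.109, -0.083], TCP at [0.302, 0.604, 0.231] pointing down, gripper open.
Joint ranges: [-2.96, 2.96], [-0.34, 2.1], [-1.41, 1.46], [0.24, 2.44], [-1.37, 4.51], [0.17, 1.92], [-2.96, 2.96]. Speed limits (rad/s): [2.39, 2.39, 3.14, 3.14, 3.14, 3.14, 3.14].

### API

Orientations are given as a unit quaternion [w, x, y, z].
In Python, from station import get_obs, cams, job, bot gives the robot as it stands.
- The arm moves only by the tool arm_command, never from a script. Its argument "rows" is a list that holds one entry, the list of rows, each a list of 5 numbers: the finger opening in mm, from 0 to 85.4, then the shift along the world's x, y, z in units of 60 mm (1.0 is 60 mm), then the turn about the world's z in units of 0.08 rad (1.0 is 0.08 rad). In form: [[[grip, x, y, z, turn], ...]]. A call has exactly 10 rows; each row shifts and turns the commanded pose from where the row before left it; what a row does not reach is not made up. A row lasts 1/8 s, in which the tool goes at most 62.5 mm and 10.7 degrees, less where a joint would pass 70% of its speed; a pose out of reach is approached as far as the arm can. A call with a number of a shift or a turn outside -1 to 1 is refused whole. A call with a gripper value outside its range is refused whole. The fingers move at their own pace and stop on an object; "newtons" is the grip in N (left out, the last holds). Time passes only in rows, so rows that do not move let the fingers close, or fill a call up. It gives the time, the measured TCP pose, the force, the opening and the grip force at its end, in the units of the state.
- get_obs(): the state, without advancing time (a new reading comes with each control period).
- cams.read_camera(name): name is "scene" or "top"; returns the picture (400x640x3 uint8, red, green, blue); there is no depth.
- cams.camera_params(name): a dict with "K" (3x3 intrinsics, pixels), "k1" (the pictures are not rectified: a ray, as slopes to the right and down, at radius r is drawn at 1 + k1 r^2 times it, then the intrinsics apply), "extrinsics" (4x4, takes a point from camera to world coordinates). Camera axes: x right, y down, z forward; pixel columns grow to the right and rows downward; lengths in m; the calibration is good to about 2 mm. A picture is of the moment at which its call begins. camera_params takes no time and is no camera call.
- job.hand_in(): hands the job in; it is judged then, once.
The state is a dict: "t": time; "q": joint angles; "joint_vel": joint speeds; "joint_torque": joint torques, N m; "eef_pos": TCP position; "tool_rot": TCP orientation; "contact_force": force on the tool from outside, world axes, zero at the start; "torque": the same for the moment, N m; "gripper_width": opening from 0.0 (shut) to 1.0 (fully open); "grasp_force": force on a finger pad.
Only numpy, scipy, OpenCV 4.12 (cv2) and the standard library are available. Lean on these libraries where they do the work, as an engineer would, in place of code of your own. Each camera call takes 0.05 s, during which the arm holds its last target. There are 200 camera calls.

## Working session

There is one attempt and no reset: what is moved stays moved. The work goes in short steps, Python scripts to look and compute and a tool call to move; the robot and the scene stay as the last step left them, time stands still between calls to the robot, and variables do not carry over. Pictures are saved under pics/ and viewed, at most 10 in all, crops included, and the job is handed in when it is done.

Besides the shell and the picture viewer there is one more tool, called after "Emit:" in YAML: its name, and indented under it one key for each argument. arm_command: Moves the arm, as the interface text tells. Its arguments: {"type":"object","properties":{"rows":{"type":"array"},"newtons":{"type":"number"}},"required":["rows"]}

```bash
mkdir -p pics; cat > h.py <<'E'
import numpy as np,cv2
from station import get_obs,cams,job,bot
def par(n):
    p=cams.camera_params(n); return np.array(p["K"]),p["k1"],np.array(p["extrinsics"])
def ray(n,uv):
    K,k1,E=par(n); d=np.linalg.inv(K)@[uv[0],uv[1],1]; s=d[:2]; r=np.linalg.norm(s); x=r
    for _ in range(30): x=r/(1+k1*x*x)
    s=s*(x/r if r>0 else 1); return E[:3,3],E[:3,:3]@[s[0],s[1],1]
def onz(n,uv,z):
    o,d=ray(n,uv); return o+d*(z-o[2])/d[2]
def proj(n,P):
    K,k1,E=par(n); c=E[:3,:3].T@(np.array(P)-E[:3,3]); s=c[:2]/c[2]; s=s*(1+k1*(s@s)); return (K@[s[0],s[1],1])[:2]
def two(u1,u2):
    (a,d),(b,e)=ray("scene",u1),ray("top",u2)
    t=np.linalg.lstsq(np.c_[d,-e],b-a,rcond=None)[0]; p,q=a+d*t[0],b+e*t[1]; return (p+q)/2,np.linalg.norm(p-q)
def snap(n,f):
    i=cams.read_camera(n); cv2.imwrite("pics/"+f,i[:,:,::-1]); return i
E
python3 - <<'E'
from h import *
snap("scene","s0.png");snap("top","t0.png")
for n in("scene","top"):print(n,par(n)[2].round(2).tolist())
o=get_obs();print(o["t"],o["eef_pos"],o["tool_rot"],bot.grip_point_offset)
E
```

```text
scene [[-0.29, 0.51, -0.81, 1.7], [0.96, 0.15, -0.25, 0.3], [-0.0, -0.85, -0.53, 0.81], [0.0, 0.0, 0.0, 1.0]]
top [[-0.02, -0.99, 0.16, 0.4], [-1.0, 0.03, 0.01, -0.03], [-0.02, -0.16, -0.99, 1.28], [0.0, 0.0, 0.0, 1.0]]
0.1 [0.30172068 0.60323962 0.23042227] [-1.26149983e-04  2.29796947e-01  9.73238267e-01 -7.88675356e-04] 0.0187
```

View pics/s0.png

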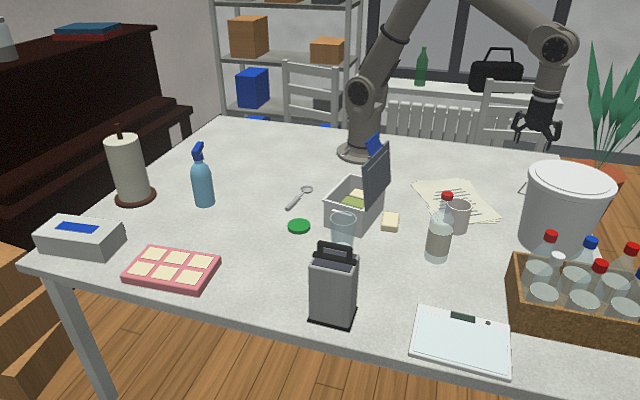

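View pics/t0.png

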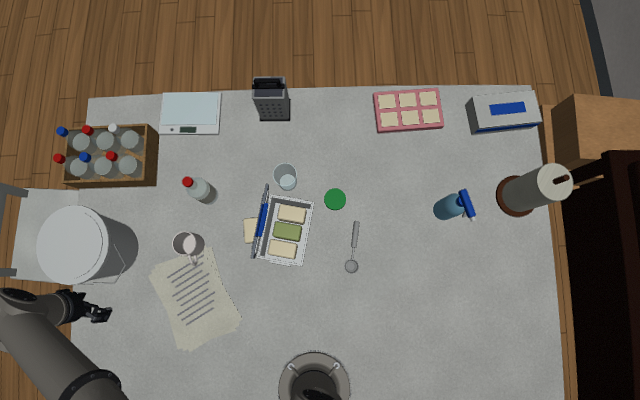

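The scene view shows the tub at (355,205), its lid upright at (377,175) and the clip at (375,145). In the top view the tub is at (285,230), the lid edge-on at (262,220), the jar at (286,176), the soap at (250,230) and the green jar lid at (335,199). I'll enlarge both for the corners.

```bash
python3 - <<'E'
from h import *
t=cv2.imread("pics/t0.png")[155:275,230:350]; s=cv2.imread("pics/s0.png")[125:245,290:410]
cv2.imwrite("pics/z0.png",np.hstack([cv2.resize(x,(400,400),interpolation=2) if 0 else cv2.resize(x,(400,400),interpolation=cv2.INTER_CUBIC) for x in(t,s)]))
E
```

```text
(no output)
```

View pics/z0.png

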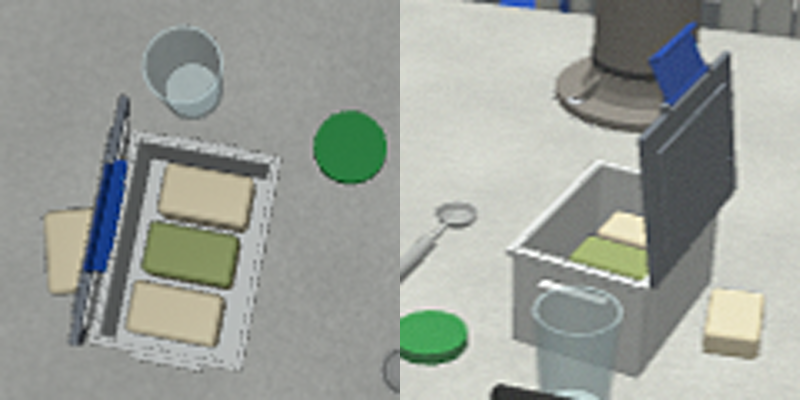

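The enlargement's left half shows the rim corners at full-image (313.7,202.4), (302.6,266), (270.5,194.6) and (257,258.5), with the lid's free edge running from about (266.9,184) to (252.8,258). The right half shows the lid's top edge from (640,140) to (730,57), in crop pixels, with the clip above it.

```bash
python3 - <<'E'
from h import *
C=[onz("top",u,.108) for u in[(313.7,202.4),(302.6,266),(270.5,194.6),(257,258.5)]]
for c in C:print(c.round(3))
d=lambda a,b:np.linalg.norm(C[a]-C[b])
print("sizes",d(0,1),d(2,3),d(0,2),d(1,3))
yv=(C[0]-C[1]); yv/=np.linalg.norm(yv)   # along hinge, away from robot
a=np.arctan2(yv[1],yv[0]); 
xv=np.array([-yv[1],yv[0],0])
o=(C[0]+C[1])/2+xv*.073
print("yaw of hinge dir",a,"centre",o,"centre4",np.mean(C,0)); print("hinge",o+xv*.0755)
# lid free edge two-view: corners
S=lambda x,y:(290+(x-400)*.3,125+y*.3); T=lambda x,y:(230+x*.3,155+y*.3)
for n,s,t in[("far",S(640,140),T(123,97)),("near",S(730,57),T(76,343))]:
    p,e=two(s,t); q=p-o; print(n,p.round(3),"err",e.round(4),"loc x",q@xv,"y",q@yv)
p,e=two(S(680,50),T(105,215));print("clip~",p,e)
t=cv2.imread("pics/t0.png")
print("clip in lidplane; bystanders:")
for n,u,z in[("jar bottom",T(193,90),0),("jar rim",T(182,62),.115),("jarlid",T(350,147),.014),("soap",T(68,250),.028),("vin cap",(187,182),.225),("mug rim",(184,243),.095),("spray",(468,203),.2)]:
    p=onz("top",u,z);print(n,p.round(3),"loc",((p-o)@xv).round(3),((p-o)@yv).round(3))
E
```

```text
[ 0.597 -0.013  0.108]
[0.397 0.026 0.108]
[0.626 0.125 0.108]
[0.424 0.168 0.108]
sizes 0.20303045460348515 0.20666505154971954 0.14078382971033462 0.1445499455717795
yaw of hinge dir -0.19428852818200684 centre [0.51100763 0.07805481 0.108     ] centre4 [0.51074499 0.07640215 0.108     ]
hinge [0.5255843 0.1521343 0.108    ]
far [0.628 0.114 0.255] err 0.0028 loc x 0.05764228376649886 y 0.10745084263215082
near [0.422 0.158 0.25 ] err 0.004 loc x 0.06093231339176591 y -0.10292706775412001
clip~ [0.52197463 0.12473895 0.29579953] 0.0010349017637247783
clip in lidplane; bystanders:
jar bottom [0.69  0.077 0.   ] loc 0.034 0.176
jar rim [0.692 0.078 0.115] loc 0.035 0.177
jarlid [ 0.622 -0.085  0.014] loc -0.139 0.141
soap [0.521 0.204 0.028] loc 0.126 -0.014
vin cap [0.647 0.356 0.225] loc 0.299 0.08
mug rim [0.478 0.407 0.095] loc 0.317 -0.096
spray [ 0.567 -0.471  0.2  ] loc -0.528 0.161
```

Emit:
arm_command:
  rows:
    - [[0,0,0,0.7,0.3],[0,0,0,0.7,0.3],[0,0.5,-0.65,0,0.35],[0,0.5,-0.65,0,0.35],[0,0.5,-0.65,0,0.35],[0,0.5,-0.65,0,0.35],[0,0.5,-0.65,0,0.35],[0,0.5,-0.65,0,0.35],[0,0.5,-0.65,0,0.35],[0,0.5,-0.65,0,0.35]]

```text
t: 1.35
eef_pos: [0.5425, 0.2902, 0.3149]
tool_rot: [-0.0, 0.095, 0.995, -0.0]
contact_force: [-0.3, 0.5, 0.0]
gripper_width: -0.001
grasp_force: 0.0
```

Emit:
arm_command:
  rows:
    - [[0,0.44,-0.6,0,0.2],[0,0.44,-0.6,0,0],[0,0.44,-0.6,0,0],[0,0,0,-0.4,0],[0,0,0,-0.4,0],[0,0,0,-0.4,0],[0,0,0,0,0],[0,0,0,0,0],[0,0,0,0,0],[0,0,0,0,0]]

```text
t: 2.6
eef_pos: [0.6216, 0.1839, 0.2443]
tool_rot: [0.001, 0.088, 0.996, 0.0]
contact_force: [-0.2, -0.6, 0.5]
gripper_width: 0.001
grasp_force: 0.0
```

```bash
python3 - <<'E'
from h import *
t=snap("top","t1.png")[155:275,230:350]; s=snap("scene","s1.png")[125:245,290:410]
cv2.imwrite("pics/z1.png",np.hstack([cv2.resize(x,(400,400),interpolation=cv2.INTER_CUBIC) for x in(t,s)])[:,:,::-1])
E
```

```text
(no output)
```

View pics/z1.png

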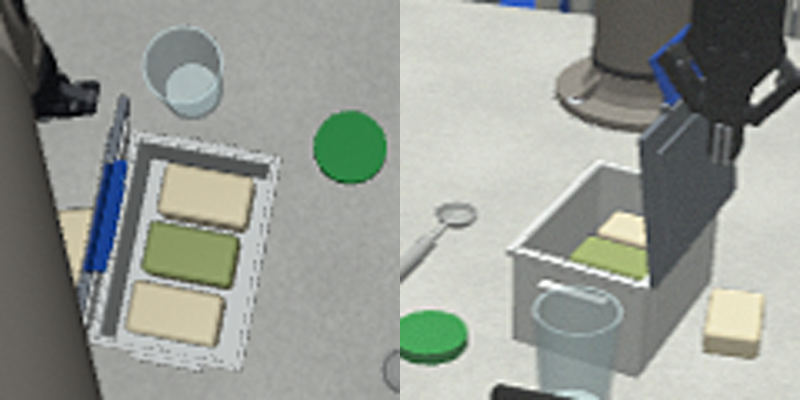

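The fingers are behind the lid at its far end, at (715,140) in the right half and clear of the jar, the soap and the clip. Next I push along the lid's arc.

Emit:
arm_command:
  rows:
    - [[0,-0.05,-0.25,0,0],[0,-0.05,-0.25,0,0],[0,-0.05,-0.27,-0.03,0],[0,-0.05,-0.27,-0.03,0],[0,-0.05,-0.27,-0.03,0],[0,-0.04,-0.2,-0.1,0],[0,-0.04,-0.2,-0.1,0],[0,-0.04,-0.2,-0.1,0],[0,-0.05,-0.24,-0.23,0],[0,-0.05,-0.24,-0.23,0]]

```text
t: 3.95
eef_pos: [0.5927, 0.0383, 0.1916]
tool_rot: [0.0, 0.088, 0.996, -0.0]
contact_force: [-0.2, -0.4, 0.9]
gripper_width: 0.002
grasp_force: 0.5
```

Emit:
arm_command:
  rows:
    - [[0,-0.02,-0.11,-0.2,0],[0,-0.02,-0.11,-0.2,0],[0,-0.02,-0.11,-0.2,0],[0,-0.01,-0.05,-0.22,0],[0,-0.01,-0.05,-0.22,0],[0,-0.01,-0.04,-0.22,0],[0,0,0,-0.05,0],[0,0,0,-0.05,0],[0,0,0,0,0],[0,0,0,0,0]]

```text
t: 5.2
eef_pos: [0.5916, 0.0128, 0.1197]
tool_rot: [0.004, 0.088, 0.996, 0.002]
contact_force: [-20.5, 0.5, 69.1]
gripper_width: -0.002
grasp_force: 34.4
```

```bash
python3 - <<'E'
from h import *
t=snap("top","t2.png")[155:275,230:350]; s=snap("scene","s2.png")[125:245,290:410]
cv2.imwrite("pics/z2.png",np.hstack([cv2.resize(x,(400,400),interpolation=cv2.INTER_CUBIC) for x in(t,s)])[:,:,::-1])
E
```

```text
(no output)
```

View pics/z2.png

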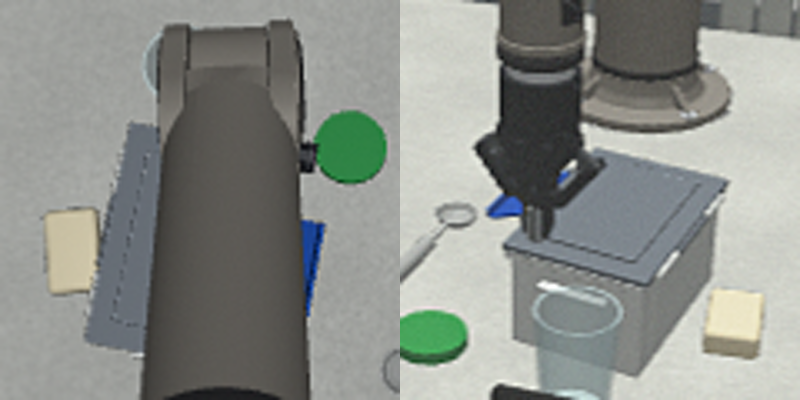

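The lid is flat on the rim, and the blue clip still sticks out at (505,205) in the right half. I lift off and move over the clip.

Emit:
arm_command:
  rows:
    - [[0,0,0,0.5,0],[0,0,0,0.5,0],[0,-0.43,-0.2,0,0],[0,-0.43,-0.2,0,0],[0,-0.43,-0.2,0,0],[0,-0.43,-0.2,0,0],[0,0,0,0,0],[0,0,0,0,0],[0,0,0,0,0],[0,0,0,0,0]]

```text
t: 6.55
eef_pos: [0.4849, -0.0355, 0.1706]
tool_rot: [0.0, 0.087, 0.996, 0.0]
contact_force: [0.4, 0.2, 0.6]
gripper_width: -0.001
grasp_force: 0.0
```

```bash
python3 - <<'E'
from h import *
T=snap("top","t3.png");t=T[155:275,230:350]; s=snap("scene","s3.png")[125:245,290:410]
cv2.imwrite("pics/z3.png",np.hstack([cv2.resize(x,(400,400),interpolation=cv2.INTER_CUBIC) for x in(t,s)])[:,:,::-1])
E
```

```text
(no output)
```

View pics/z3.png

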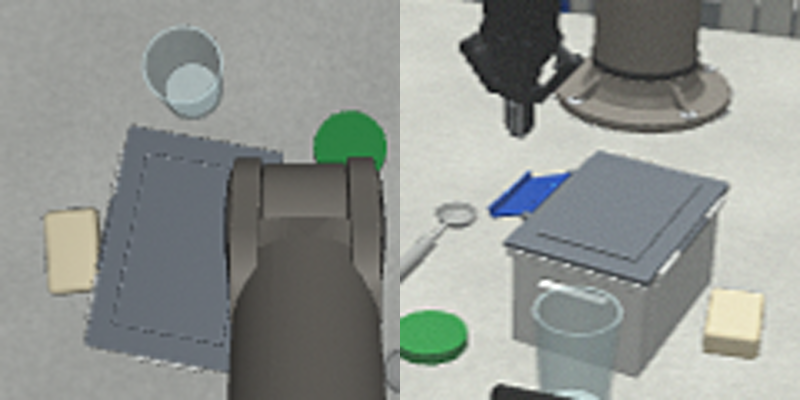

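The lid is fully flat at (615,215) and the clip sticks out at (530,193) in the right half. Next I press it down.

Emit:
arm_command:
  rows:
    - [[0,0,0,-0.24,0],[0,0,0,-0.24,0],[0,0,0,-0.24,0],[0,0,0,-0.24,0],[0,0,0,-0.24,0],[0,0,0,-0.24,0],[0,0,0,-0.2,0],[0,0,0,0,0],[0,0,0,0,0],[0,0,0,0,0]]

```text
t: 7.9
eef_pos: [0.4856, -0.0343, 0.0734]
tool_rot: [0.001, 0.087, 0.996, 0.001]
contact_force: [-2.8, 5.8, 18.0]
gripper_width: 0.001
grasp_force: 9.2
```

The finger is jamming on top of the lip, so I step up and out, go down, then push in from the front.

Emit:
arm_command:
  rows:
    - [[0,0,0,0.3,0],[0,-0.08,-0.39,0,0],[0,0,0,-0.22,0],[0,0,0,-0.22,0],[0,0,0,0,0],[0,0.02,0.12,0,0],[0,0.02,0.12,0,0],[0,0.02,0.12,0,0],[0,0.02,0.12,0,0],[0,0,0,0,0]]

```text
t: 9.15
eef_pos: [0.4843, -0.0326, 0.0645]
tool_rot: [0.0, 0.089, 0.996, -0.001]
contact_force: [-2.5, -7.2, 6.3]
gripper_width: -0.006
grasp_force: 0.0
```

```bash
python3 - <<'E'
from h import *
s=snap("scene","s4.png")[145:225,300:400]
cv2.imwrite("pics/z4.png",cv2.resize(s,(750,600),interpolation=cv2.INTER_CUBIC)[:,:,::-1])
print(get_obs()["contact_force"])
E
```

```text
[-2.47882762 -7.3827432   6.40481042]
```

View pics/z4.png

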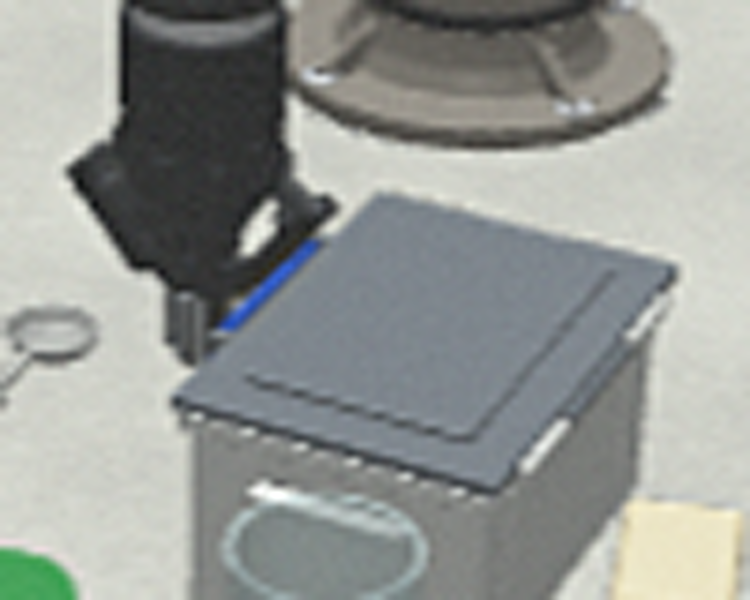

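The clip is nearly down, at (270,285), but the gripper's flared linkage at (320,210) overhangs the lid edge. I'll back off and turn the gripper 90° so the linkage flares along the tub instead.

Emit:
arm_command:
  rows:
    - [[0,-0.1,-0.5,0,0],[0,-0.05,-0.3,0.4,-1],[0,0,0,0,-1],[0,0,0,0,-1],[0,0,0,0,-1],[0,0,0,0,-1],[0,0,0,0,-1],[0,0,0,0,-1],[0,0,0,0,-1],[0,0,0,0,-1]]

```text
t: 10.45
eef_pos: [0.4757, -0.0778, 0.0882]
tool_rot: [0.0, 0.434, 0.901, 0.0]
contact_force: [-0.8, 0.1, -0.3]
gripper_width: 0.001
grasp_force: 0.0
```

Emit:
arm_command:
  rows:
    - [[0,0,0,0,-1],[0,0,0,0,-1],[0,0,0,0,-1],[0,0,0,0,-1],[0,0,0,0,-1],[0,0,0,0,-1],[0,0,0,0,-1],[0,0,0,0,-1],[0,0,0,0,-1],[0,0,0,0,-1]]

```text
t: 11.7
eef_pos: [0.4757, -0.0778, 0.0882]
tool_rot: [0.0, 0.75, 0.661, 0.0]
contact_force: [-0.0, 0.1, -0.4]
gripper_width: 0.001
grasp_force: 0.0
```

```bash
python3 - <<'E'
from h import *
o=get_obs();print(o["q"],o["tool_rot"])
T=snap("top","t5.png")[155:275,230:350];s=snap("scene","s5.png")[125:245,290:410]
cv2.imwrite("pics/z5.png",np.hstack([cv2.resize(x,(400,400),interpolation=cv2.INTER_CUBIC) for x in(T,s)])[:,:,::-1])
E
```

```text
[-0.45342688  0.42376108  0.60020638  2.16155338 -0.38906754  0.66034872
  0.29058491] [5.43345389e-05 7.50484485e-01 6.60887972e-01 3.50051055e-04]
```

View pics/z5.png

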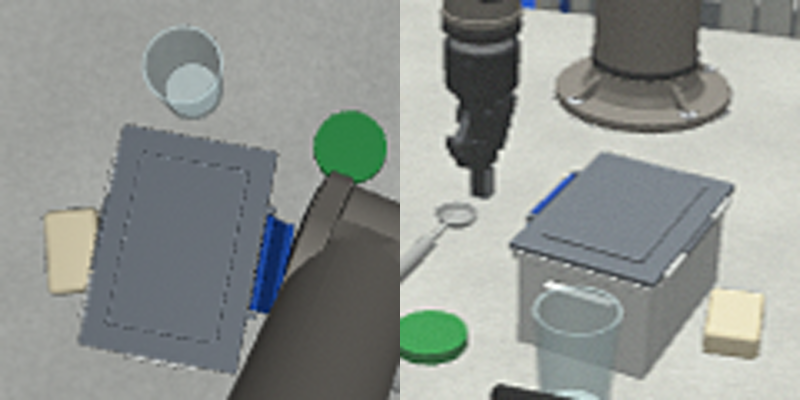

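With the gripper turned, the tub has slid about 1 cm toward the hinge side and the clip is still partly out at (272,262) in the left half. Now I go down and push in gently.

Emit:
arm_command:
  rows:
    - [[0,0,0,-0.2,-0.7],[0,0,0,-0.2,0],[0,0.05,0.26,0,0],[0,0.05,0.26,0,0],[0,0.05,0.26,0,0],[0,0.01,0.06,0,0],[0,0.01,0.06,0,0],[0,0.01,0.06,0,0],[0,0.01,0.06,0,0],[0,0,0,0,0]]

```text
t: 13.05
eef_pos: [0.4868, -0.017, 0.0639]
tool_rot: [-0.0, 0.768, 0.64, 0.0]
contact_force: [-0.8, 0.1, -0.5]
gripper_width: -0.0
grasp_force: 0.0
```

Emit:
arm_command:
  rows:
    - [[0,0.01,0.05,0,0],[0,0.01,0.05,0,0],[0,0,0,0,0],[0,0,0,0,0],[0,0,0,0,0],[0,0,0,0,0],[0,0,0,0,0],[0,0,0,0,0],[0,0,0,0,0],[0,0,0,0,0]]

```text
t: 14.3
eef_pos: [0.4872, -0.0143, 0.0639]
tool_rot: [0.001, 0.769, 0.639, -0.001]
contact_force: [-1.5, -8.6, 0.4]
gripper_width: 0.002
grasp_force: 4.5
```

Emit:
arm_command:
  rows:
    - [[0,0,0.04,0,0],[0,0,0.02,0,0],[0,0,0,0,0],[0,0,0,0,0],[0,0,0,0,0],[0,-0.05,-0.3,0,0],[0,-0.15,-0.8,0,0],[0,-0.15,-0.8,0.5,0],[0,0,0,0.8,0],[0,-0.5,-0.3,0.8,0]]

```text
t: 15.55
eef_pos: [0.4383, -0.1402, 0.1916]
tool_rot: [0.001, 0.768, 0.641, 0.0]
contact_force: [0.8, 0.9, 0.9]
gripper_width: -0.005
grasp_force: 0.0
```

```bash
python3 - <<'E'
from h import *
T=snap("top","t6.png")[155:275,230:350];s=snap("scene","s6.png")[125:245,290:410]
cv2.imwrite("pics/z6.png",np.hstack([cv2.resize(x,(400,400),interpolation=cv2.INTER_CUBIC) for x in(T,s)])[:,:,::-1])
E
```

```text
(no output)
```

View pics/z6.png

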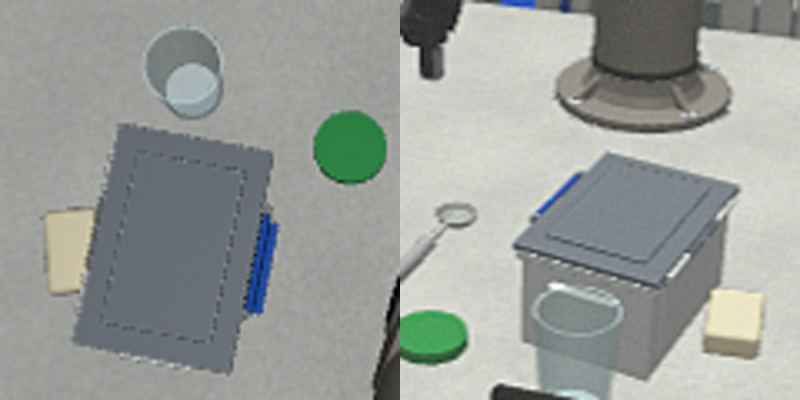

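The lid is shut. The clip now shows only as a thin double strip at (263,265) in the left half, its lip's outer edge near x=270. I'll quantify from the blue mask whether it is flat.

```bash
python3 - <<'E'
from h import *
for f in("t5.png","t6.png"):
    I=cv2.imread("pics/"+f).astype(int); m=(I[:,:,0]>I[:,:,2]+60)&(I[:,:,0]>I[:,:,1]+40); m[:,:300]&=True
    v,u=np.nonzero(m[200:260,290:325]); u=u+290;v=v+200
    print(f,len(u),[(r,u[v==r].min(),u[v==r].max()) for r in range(220,248,3) if (v==r).any()])
# lid corners at z=.118 in t6 (grey)
T=lambda x,y:(230+x*.3,155+y*.3)
L=[onz("top",T(*c),.118) for c in[(119,124),(273,152),(233,374),(74,343)]]
print([l.round(3).tolist() for l in L],[np.linalg.norm(L[i]-L[(i+1)%4]).round(3) for i in range(4)])
c=np.mean(L,0); y=(L[1]-L[2]); y/=np.linalg.norm(y); x=np.array([-y[1],y[0],0])
o=c-x*.0005*1; print("yaw",np.arctan2(y[1],y[0]),"tub",o)
h=o+x*(-.080); 
# predicted lip outer-tip pixel at mid-row for several clip angles
for a in(0,.1,.15,.2,.3,.45):
    d=np.array([-np.sin(a),-np.cos(a)]); n=np.array([-np.cos(a),np.sin(a)])
    q=d*.046+n*(.002+.008); P=h+x*q[0]; P[2]=.114+q[1]; k=h+x*n[0]*.002;k[2]=.116
    print(a,proj("top",P).round(1),proj("top",k).round(1))
E
```

```text
t5.png 216 [(220, np.int64(310), np.int64(311)), (223, np.int64(310), np.int64(317)), (226, np.int64(309), np.int64(317)), (229, np.int64(308), np.int64(316)), (232, np.int64(308), np.int64(315)), (235, np.int64(307), np.int64(315)), (238, np.int64(307), np.int64(314)), (241, np.int64(306), np.int64(313)), (244, np.int64(306), np.int64(312)), (247, np.int64(305), np.int64(310))]
t6.png 139 [(220, np.int64(309), np.int64(310)), (223, np.int64(308), np.int64(312)), (226, np.int64(308), np.int64(312)), (229, np.int64(307), np.int64(311)), (232, np.int64(307), np.int64(311)), (235, np.int64(306), np.int64(310)), (238, np.int64(305), np.int64(309)), (241, np.int64(305), np.int64(309)), (244, np.int64(304), np.int64(308)), (247, np.int64(304), np.int64(308))]
[[0.632, 0.139, 0.118], [0.601, -0.008, 0.118], [0.394, 0.034, 0.118], [0.425, 0.181, 0.118]] [np.float64(0.15), np.float64(0.211), np.float64(0.151), np.float64(0.211)]
yaw -0.19889667458000554 tub [0.51287224 0.08605504 0.118     ]
0 [311.3 235.4] [308.4 233.7]
0.1 [312.7 235.6] [308.4 233.7]
0.15 [313.3 235.7] [308.4 233.7]
0.2 [314.  235.8] [308.4 233.7]
0.3 [315.3 235.9] [308.3 233.7]
0.45 [317.  236.2] [308.3 233.7]
```

The measured lip edge (about 310.5–311 px) matches a clip angle of 0 (311.3 predicted), and the tub has moved about 9 mm. Handing in.

```bash
python3 -c "
from station import job
print(job.hand_in())"
```

```text
the job is handed in; nothing more can be done
None
```

The job is handed in: the last pictures show the lid shut and the clip flat (about 0 rad), the tub slid about 9 mm, nothing near it visibly disturbed and the arm clear, but no verdict came back.

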